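Lock the extruder's die slide by feel

TASK

Lock the die slide of the bench clay extruder: lift the lock pin out of its wooden rest, reach in under the hood with it, and feel along the hidden face of the slide for the lock slot. Push the pin gently all the way home, until its flange meets the sill, and leave it there. Never press hard on the machine (25 N at most) and leave everything else on the table where it is.

Things in the scene. Friction and masses are not known exactly. Their poses are not given: they have to be found in the camera images.
- pin: lock pin: round steel rod, 12 mm thick, round nose, on a square wooden handle (24 x 24 mm, 80 mm long), a round steel flange (32 mm across, 6 mm thick) between them. Origin: mid-handle, on the rod's axis; x along the rod to the nose, z up as it lies at the start. Handle x = -40 to +40 mm, flange to +46, rod to +133 mm. 110 to 185 g, balance point about 36 mm ahead of the origin
- pin_tip (a point): the very tip of the lock pin's round nose, 133 mm ahead of the pin's origin; same axes as the pin
- rest: wooden rest, fixed, in which the pin lies level, its axis 66 mm above the table. Origin on the table under the middle of the handle, x along the pin. Base plate 170 x 70 x 12 mm; one post holds the rearmost 12 mm of the handle, the other the rod 82 to 94 mm ahead of the origin; between them the handle is free on both sides. Lift the pin straight up
- extruder: grey bench clay extruder, fixed, 220 mm wide, 200 mm tall plus a hopper. Origin on the table under the middle of the hidden face of its die slide; x points into the machine, away from the robot, z up. Low on its front is a short steel hood (190 mm wide, top 131 mm above the table) over a flat level sill. Slot, 15 mm wide, 40 mm deep along x, square edges: see slide_face
- sill_edge (a point): middle of the sill's front edge, on its top surface, 94 mm above the table, 55 mm in front of the slide face; axes as the extruder's. The hood roof's underside is 32 mm above the sill and reaches 5 mm farther out; the space under it is 100 mm wide. In front is open space down to the table. When the pin's flange meets this edge the tip is 32 mm past the face
- slide_face (a point): middle of the upright hidden face under the hood, at the height of the pin's axis when the rod lies on the sill (100 mm above the table); x into the machine, y along the face, to the left. The slot's centre is anywhere from y = -24 to +24 mm, unseen; it spans from 1.5 mm below the sill's surface to 16 mm above, so a rod resting lightly on the sill fits. The slide takes over 50 N to shift
- gourd_big: a gourd-shaped fired clay form, 110 mm tall; a bystander, loose
- gourd_small: a small gourd-shaped clay form, 70 mm tall; a bystander, loose
- bowl: a clay bowl, 120 mm across, 60 mm tall; a bystander, loose
- bottle: a plain white plastic bottle, 64 mm thick, 170 mm tall; a bystander, loose
- rib: a flat wooden rib, 90 x 45 x 8 mm; a bystander, loose
- brush: a brush lying on the table; a bystander, loose
- mug: a white cup, 76 mm across, 90 mm tall; a bystander, loose
- pot: a clay pot with a woven band, 152 mm across, 145 mm tall; a bystander, loose
Things that resemble listed ones, but are neither listed nor needed, are in the scene too. There is more than one size of the pin; the job needs the middle-sized.

How it is judged:
On the way, in this order (a step that is already met when the one before it is completed fails the run):
1. the pin is lifted out of its rest (z of pin in the frame of rest above 0.1 m), for 0.1 s.
2. the pin's nose is in under the hood (x of pin_tip in the frame of slide_face above -0.03 m and y of pin_tip in the frame of slide_face between -0.035 and 0.035 m and z of pin_tip in the frame of slide_face between -0.012 and 0.015 m), for 0.1 s.
At the end, for the whole second after the job is handed in: The pin is in the lock slot, its tip at least 28 mm past the slide's face (32 mm is fully home), within 0.12 rad of the slot's direction, released and at rest (x of pin_tip in the frame of slide_face above 0.028 m and y of pin_tip in the frame of slide_face between -0.035 and 0.035 m and z of pin_tip in the frame of slide_face between -0.012 and 0.015 m and angle between the x axis of pin and the x axis of slide_face, either way round below 0.12 rad and linear speed of pin below 0.01 m/s and angular speed of pin below 0.2 rad/s); the robot touches nothing.
It fails at once if the pin presses on the extruder with more than 25 N (contact force between pin and extruder above 25 N).
It fails at once if the fingers press on the extruder with more than 25 N (contact force between the fingers and extruder above 25 N).
It fails at once if a bystander is moved by more than 30 mm (distance of any of gourd_big, gourd_small, bowl, bottle, rib, brush, mug, pot from where it was at the start of the episode above 0.03 m).
It also fails if it takes over 72 s, if anything falls off the work surface, if the arm or the gripper's body presses on something with over 40 N, if the wrist force passes 120 N, or if a joint passes its speed limit or range.

ROBOT

A 6-joint arm with a two-finger parallel gripper is mounted at the origin on the work surface. World frame = base frame: x ahead of the robot, y to its left, z up, the work surface at z = 0. Lengths are in m, angles in rad, forces in N, time in s.
With the tool pointing down it reaches from about 0.375 to 0.975 m from the base axis. Payload 3.8 kg.
Tool frame: the origin (TCP) lies at the very end of the fingers, on their centre line; the grasp point (between the pads) lies 19 mm behind it; y points along the fingers, x is the direction in which the jaws open and shut, and the axes are right-handed (so a half turn about y gives the same grasp; the last joint's range is limited). The gripper opens to 85 mm and grips with 20 to 120 N. Pads are 22 mm wide; open, the fingers measure 114 mm over their backs; the gripper's body (76 mm by 85 mm) begins 54 mm behind the grasp point. The pads swing forward as they close: fully open they stand 13 mm farther back than shut.
Start: joints at [1.219, 0.264, 1.604, -0, 1.274, -0.037], TCP at [0.209, 0.642, 0.231] pointing down, gripper open.
Joint ranges: [-2.63, 2.63], [-0.94, 2.18], [0.31, 2.57], [-1.31, 4.45], [0, 2.66], [-2.55, 2.55]. Speed limits (rad/s): [2.57, 2.57, 3.14, 3.14, 3.14, 3.14].

INTERFACE

Orientations are given as a rotation vector (axis times angle).
In Python, from workcell import bot, cams gives the robot as it stands.
- The arm moves only by the tool play_rows, never from a script. Its argument "motion" is a list of rows, each a list of 2 entries, a list of its own where there are three numbers: the shift along the world's x, y, z normalised to -1 to 1, where 1 is 400 mm, then the turn, a rotation vector about the world's x, y, z normalised to -1 to 1, where 1 is pi/4 rad. In form: [[[tx, ty, tz], [ax, ay, az]], ...]. A call has 1 to 10 rows; each row is the pose to reach, as a shift and turn from the pose commanded when the call began; what a row does not reach only later rows make up. A row lasts 1/8 s, in which the tool goes at most 62.5 mm and 10.7 degrees, less where a joint would pass 70% of its speed; a pose out of reach is approached as far as the arm can. A call with a number of a shift or a turn outside -1 to 1 is refused whole. A call with a gripper value outside its range is refused whole. "gripper" is the closure, from 0 (fully open) to 1 (shut), set as the call begins (left out, the last holds). The fingers move at their own pace and stop on an object; "squeeze" is the grip in N (left out, the last holds). Time passes only in rows, so rows that repeat a pose let the fingers close. It gives the time, the measured TCP pose, the force and the opening at its end, in the units of the state.
- bot.read_state(): the state, without advancing time (a new reading comes with each control period).
- cams.read_camera(name): name is "side" or "top"; returns (picture, depth): 480x640x3 uint8, red, green, blue; 480x640 float32, m along the optical axis (not along the pixel's ray), 0 where there is no reading.
- cams.calibration(name): a dict with "mtx" (3x3 intrinsics, pixels), "R" (3x3) and "t" (3): a world point X has camera coordinates R X + t. Camera axes: x right, y down, z forward; pixel columns grow to the right and rows downward; lengths in m; the calibration is good to about 2 mm. A picture is of the moment at which its call begins. calibration takes no time and is no camera call.
- bot.finish_job(): hands the job in, once; it reports no verdict.
Trained networks look in the newest picture that a camera, given by its name, has taken for a name from the list of things; names that differ only in an ending like _2 or _b are one class to them, and where a whole thing is asked for, a point or a joint stands for the part that bears it (a point fixed in the world has none). Each returns a list of dicts, best first, with "conf" (0 to 1); they miss things now and then, are a little off and sometimes report something else, mostly with a low value. They report only what shows in the picture. A call takes as long as a camera call. They do not tell look-alikes from the thing itself.
- cams.recognise(camera, label): "xyz" ([x, y, z] in m, in the coordinates of the camera as it stood for that picture, good to about 4 mm: the middle of the surface that is visible of it).
- cams.regions_of(camera, label): "mask" (480x640 bool, what is visible of it).
- cams.mark_of(camera, label): "xyz" ([x, y, z] in m, in the coordinates of the camera as it stood for that picture, good to about 4 mm: a listed point, or the origin of a listed thing).
The state is a dict: "time": time; "q": joint angles; "joint_vel": joint speeds; "joint_torque": joint torques, N m; "tool_pos": TCP position; "tcp_rot": TCP orientation; "wrist_force": force on the tool from outside, world axes, zero at the start; "torque": the same for the moment, N m; "width": opening from 0.0 (shut) to 1.0 (fully open).
Only numpy, scipy, OpenCV 4.12 (cv2) and the standard library are available. Lean on these libraries where they do the work, as an engineer would, in place of code of your own. Each camera call takes 0.05 s, during which the arm holds its last target.

## Working session

There is one attempt and no reset: what is moved stays moved. The work goes in short steps, Python scripts to look and compute and a tool call to move; the robot and the scene stay as the last step left them, time stands still between calls to the robot, and variables do not carry over. Pictures are saved under pics/ and viewed, and the job is handed in when it is done.

Besides the shell and the picture viewer there is one more tool, called as name(argument=value, ...), one argument or row to a line, values as JSON. play_rows: Moves the arm, as the interface text tells. Its arguments: {"type":"object","properties":{"motion":{"type":"array","items":{"type":"array"}},"gripper":{"type":"number"},"squeeze":{"type":"number"}},"required":["motion"]}

```bash
ls; mkdir -p pics; python3 - <<'E'
from workcell import bot,cams
import cv2,numpy as np
s=bot.read_state(); print(s)
for n in ("side","top"):
    p,d=cams.read_camera(n); cv2.imwrite(f"pics/{n}0.png",p[:,:,::-1]); np.save(f"pics/{n}0.npy",d)
    c=cams.calibration(n); print(n,c)
    for l in ("pin","rest","extruder","sill_edge","slide_face","pin_tip"):
        for r in cams.mark_of(n,l):
            X=c["R"].T@(np.array(r["xyz"])-c["t"]); 
            q=c["mtx"]@np.array(r["xyz"]); print(n,l,round(r["conf"],2),X.round(4),(q[:2]/q[2]).round())
E
```

```text
pics
{'time': 0.0, 'q': array([ 1.21910957e+00,  2.64758880e-01,  1.60536062e+00, -9.23366515e-06,
        1.27368474e+00, -3.68928656e-02]), 'joint_vel': array([ 9.61784495e-04,  8.43069233e-04, -4.71849282e-04, -2.98120916e-03,
        1.04464935e-05,  7.29238862e-04]), 'joint_torque': array([-1.34483958e-03, -5.15134227e+01, -3.67304063e+01, -4.80882609e-04,
        1.34399461e-02, -1.23290572e-06]), 'tool_pos': array([0.2087461 , 0.64115521, 0.22996538]), 'tcp_rot': array([-1.34310609, -0.97291028,  0.97594772]), 'wrist_force': array([ 0.52929229, -0.56970877, -0.19645516]), 'torque': array([ 0.00299731, -0.01759155,  0.00214686]), 'width': 1.0010908627124868}
side {'mtx': array([[560.57345947,   0.        , 323.13098784],
       [  0.        , 560.57345947, 232.71893037],
       [  0.        ,   0.        ,   1.        ]]), 'R': array([[-0.98267889, -0.18529449,  0.00285663],
       [-0.12605183,  0.65703681, -0.74324529],
       [ 0.13584235, -0.73073154, -0.66901291]]), 't': array([0.49905612, 0.14465949, 1.60058004])}
side pin 0.92 [0.4887 0.2192 0.068 ] [315. 300.]
side pin 
[... 635 characters left out ...]
   0.        ,   1.        ]]), 'R': array([[-0.0256646 , -0.99928713, -0.02768697],
       [-0.99405639,  0.02844183, -0.10508544],
       [ 0.105798  ,  0.02482544, -0.9940777 ]]), 't': array([0.02476575, 0.53795986, 1.1404398 ])}
top pin 0.8 [ 0.3503 -0.0917  0.0072] [369. 320.]
top pin 0.59 [0.4874 0.2172 0.0675] [232. 264.]
top pin 0.45 [ 0.6049 -0.0676  0.0933] [357. 206.]
top rest 0.98 [0.4852 0.2115 0.0008] [240. 266.]
top extruder 0.71 [ 0.6621 -0.0704  0.0009] [356. 190.]
top sill_edge 0.6 [ 0.6028 -0.0671  0.0927] [357. 207.]
top pin_tip 0.97 [0.1052 0.2262 0.0301] [232. 435.]
top pin_tip 0.75 [ 0.4346 -0.0644  0.0152] [357. 284.]
top pin_tip 0.6 [0.6024 0.2781 0.0671] [205. 214.]
```

View pics/side0.png

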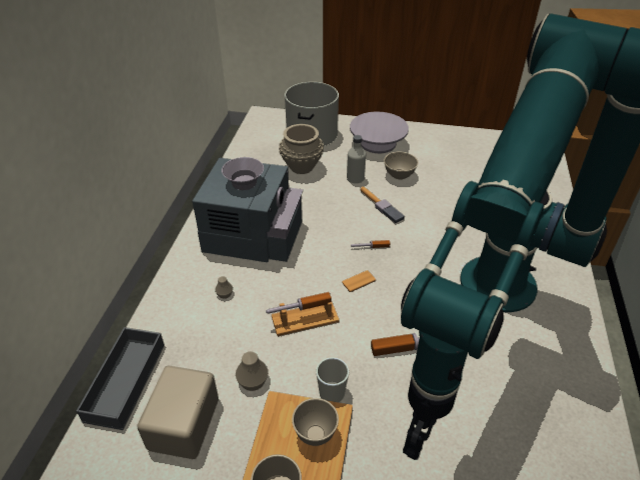

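View pics/top0.png

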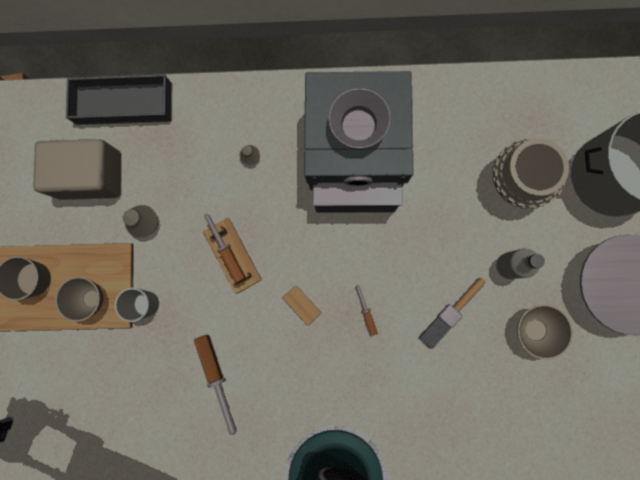

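The pin in the rest shows at top (228,250) and side (305,303). The look-alikes are the large pin at top (213,380) / side (393,345) and the small pin at top (367,312) / side (372,244). The middle-sized one is the one in the rest, so I choose that. Next I'll take a close crop and measure it precisely.

```bash
cat > h.py <<'E'
import numpy as np,cv2
from workcell import bot,cams
def cloud(n,d):
    c=cams.calibration(n);v,u=np.mgrid[0:480,0:640];K=c["mtx"]
    P=np.stack([(u-K[0,2])/K[0,0]*d,(v-K[1,2])/K[1,1]*d,d],-1)
    W=(P-c["t"])@c["R"]; W[d==0]=np.nan; return W
E
python3 - <<'E'
from h import *
for n in("side","top"):
    d=np.load(f"pics/{n}0.npy");W=cloud(n,d);p=cv2.imread(f"pics/{n}0.png")
    x,y,z=W[...,0],W[...,1],W[...,2]
    # table check
    print(n,"table z",np.nanmedian(z[(abs(z)<.02)]))
    # extruder top & hood & pin
    def rect(m,name):
        Q=W[m]; 
        if len(Q)<10: print(name,len(Q));return
        r=cv2.minAreaRect(Q[:,:2].astype(np.float32)*1000); print(n,name,len(Q),r,"z",np.median(Q[:,2]).round(4))
        # edges percentiles
    m=(x>.5)&(x<.95)&(abs(y+.07)<.2)
    rect(m&(abs(z-.2)<.006),"top")
    rect(m&(abs(z-.131)<.005)&(x<.72),"hood")
    mp=(x>.44)&(x<.64)&(y>.18)&(y<.3)&(z>.055)&(z<.095)
    rect(mp,"pin")
    for r in cams.regions_of(n,"pin") if False else []:pass
    Q=W[mp][:,:2];c=Q.mean(0);u=np.linalg.svd(Q-c)[2][0];u*=np.sign(u[0])
    print("pin axis yaw",np.arctan2(u[1],u[0]),c,"t range",np.percentile((Q-c)@u,[0,1,99,100]),np.percentile(W[mp][:,2],[5,50,95]))
p=cv2.imread("pics/side0.png");cv2.imwrite("pics/cs.png",cv2.resize(p[270:340,240:350],None,fx=5,fy=5,interpolation=3))
p=cv2.imread("pics/top0.png");cv2.imwrite("pics/ct.png",cv2.resize(p[200:300,190:280],None,fx=5,fy=5,interpolation=3))
p=cv2.imread("pics/side0.png");cv2.imwrite("pics/ce.png",cv2.resize(p[150:270,185:325],None,fx=5,fy=5,interpolation=3))
E
```

```text
side table z 0.001181360124482105
side top 2766 ((757.197021484375, -68.93018341064453), (228.55882263183594, 229.7580108642578), 88.45281982421875) z 0.2006
side hood 750 ((633.8084716796875, -47.07837677001953), (230.03330993652344, 101.76534271240234), 70.82559967041016) z 0.1315
side pin 603 ((526.9699096679688, 239.9171142578125), (171.85159301757812, 39.427146911621094), 24.552534103393555) z 0.0732
pin axis yaw 0.4490799130236596 [0.51220074 0.23617833] t range [-0.07095265 -0.06931097  0.09772607  0.10082845] [0.06010915 0.0732102  0.08088269]
top table z 0.00026490658100327346
top top 9072 ((755.3671264648438, -70.97901153564453), (220.38978576660156, 228.72137451171875), 88.5776138305664) z 0.1999
top hood 1953 ((625.7251586914062, -68.2235107421875), (217.12301635742188, 50.415771484375), 88.66741943359375) z 0.1309
top pin 755 ((525.2185668945312, 236.59695434570312), (171.94728088378906, 39.5651741027832), 27.58653450012207) z 0.075
pin axis yaw 0.48144290982575594 [0.51243436 0.22830949] t range [-0.07080517 -0.07037669  0.09632914  0.10114225] [0.0617932  0.07497775 0.08073311]
```

View pics/cs.png

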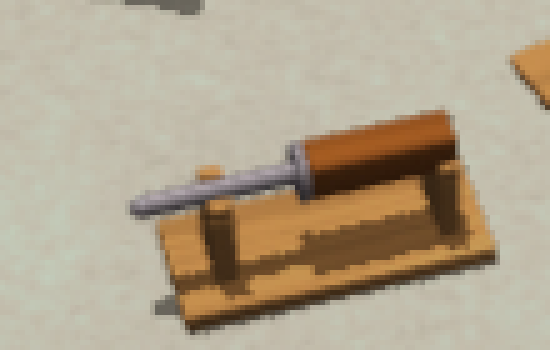

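View pics/ct.png

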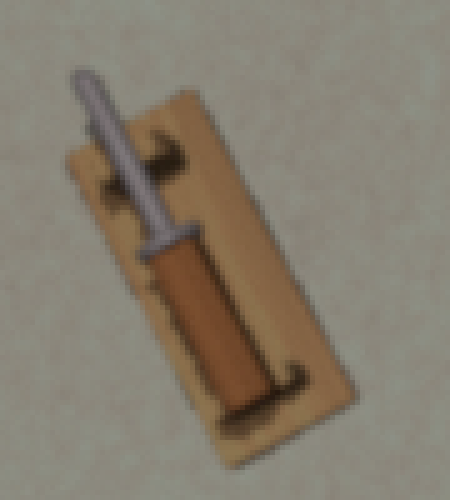

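View pics/ce.png

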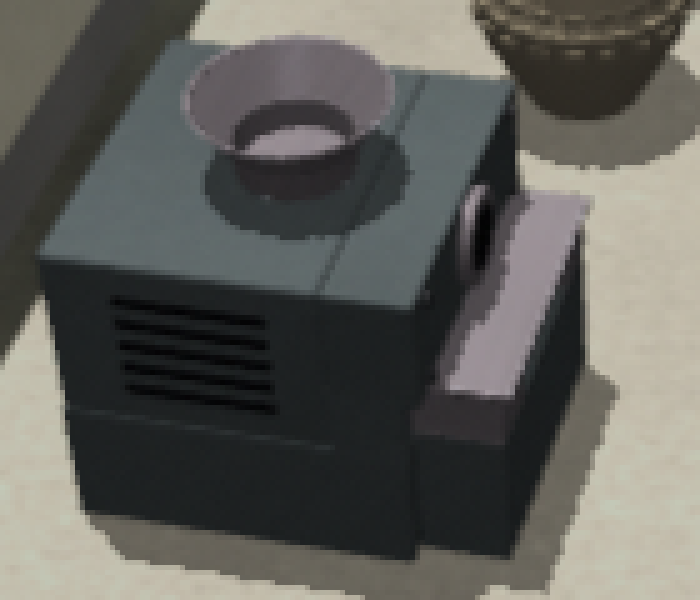

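```bash
cat > m.py <<'E'
from h import *
def toplane(n,uv,z):
    c=cams.calibration(n);K=c["mtx"];r=np.c_[(uv-K[:2,2])/K[0,0],np.ones(len(uv))]
    C=-c["R"].T@c["t"];D=r@c["R"];s=(z-C[2])/D[:,2];return C+s[:,None]*D
def fit(P,ax):
    x=P[:,1-ax];y=P[:,ax]
    k=np.ones(len(x),bool)
    for _ in range(6):
        a=np.polyfit(x[k],y[k],1);r=y-np.polyval(a,x);k=abs(r)<max(.0012,2*np.std(r[k]))
    return a,k.sum(),np.std(r[k])
p=cv2.imread("pics/top0.png");g=cv2.GaussianBlur(cv2.cvtColor(p,cv2.COLOR_BGR2GRAY),(3,3),0).astype(float)
gy=np.abs(np.gradient(g,axis=0));gx=np.abs(np.gradient(g,axis=1))
def sub(a):
    i=a.argmax();i=min(max(i,1),len(a)-2);d=a[i-1]-2*a[i]+a[i+1];return i+(0 if d==0 else .5*(a[i-1]-a[i+1])/d)
# hood front edge rows 205..214 for cols 320..398
uv=np.array([[u,202+sub(gy[202:215,u])] for u in range(320,397)])
P=toplane("top",uv,.131);a,k,s=fit(P,0);print("hood front x=",a,"yaw",-a[0],k,s,"x at y=-.067",np.polyval(a,-.067))
uv=np.array([[u,66+sub(gy[66:80,u])] for u in range(312,405)])
P=toplane("top",uv,.2);a,k,s=fit(P,0);print("back edge",a,k,s)
for nm,rows,c0,z in(("hoodL",range(186,206),306,.131),("hoodR",range(186,204),394,.131),("bodyL",range(80,172),298,.2),("bodyR",range(80,172),404,.2)):
    uv=np.array([[c0+sub(gx[v,c0:c0+15]),v] for v in rows]);P=toplane("top",uv,z);a,k,s=fit(P,1);print(nm,a,k,s,"at x .61:",np.polyval(a,.61),"at .76",np.polyval(a,.76))
# depth based
d=np.load("pics/top0.npy");W=cloud("top",d);x,y,z=W[...,0],W[...,1],W[...,2]
m=(abs(z-.131)<.004)&(x>.58)&(x<.66)&(y<.05)&(y>-.18)
ys=y[m];xs=x[m];E=[]
for b in np.arange(-.145,.015,.004):
    q=xs[abs(ys-b)<.002]; 
    if len(q): E.append([q.min(),b])
E=np.array(E);print("depth front",fit(E,0))
# pin: per-slice centre from top cloud
for n in("top","side"):
    W=cloud(n,np.load(f"pics/{n}0.npy"));Q=W[(W[...,0]>.44)&(W[...,0]<.64)&(W[...,1]>.18)&(W[...,1]<.3)&(W[...,2]>.07)&(W[...,2]<.095)]
    Q=Q.astype(float);c=np.array([.487,.217]);u=np.array([np.cos(.47),np.sin(.47)])
    v=np.array([-u[1],u[0]]);t=(Q[:,:2]-c)@u;w=(Q[:,:2]-c)@v
    print(n,[(round(b,3),(w[abs(t-b)<.006].min()*1e3).round(1),(w[abs(t-b)<.006].max()*1e3).round(1),np.median(Q[abs(t-b)<.006,2]).round(4)) for b in np.arange(-.045,.14,.012) if (abs(t-b)<.006).sum()>2],t.min(),t.max())
E
python3 m.py
```

```text
hood front x= [0.02567125 0.60322848] yaw -0.02567124883699295 77 0.00010323690486207528 x at y=-.067 0.601508511276689
back edge [0.06117826 0.8798015 ] 74 0.002480103998983151
hoodL [-0.02274403  0.04115916] 18 0.00022860278145356186 at x .61: 0.027285300463181894 at .76 0.02387369533933352
hoodR [ 0.07202429 -0.20615039] 18 0.005064834481274898 at x .61: -0.16221557854568225 at .76 -0.1514119355796078
bodyL [-0.08894954  0.11107656] 74 0.0012909356160642957 at x .61: 0.056817339254773204 at .76 0.04347490831033998
bodyR [-0.02647258 -0.16068831] 92 0.0003867112535790663 at x .61: -0.17683657873355882 at .76 -0.18080746511638923
depth front (array([0.02967137, 0.60323203]), np.int64(40), np.float64(0.00027518147933922033))
top [(np.float64(-0.045), np.float64(-11.7), np.float64(10.2), np.float64(0.0769)), (np.float64(-0.033), np.float64(-12.4), np.float64(11.2), np.float64(0.0777)), (np.float64(-0.021), np.float64(-12.8), np.float64(11.7), np.float64(0.0778)), (np.float64(-0.009), np.float64(-12.2), np.float64(11.3), np.float64(0.0777)), (np.float64(0.003), np.float64(-12.5), np.fl
[... 1271 characters left out ...]
-9.9), np.float64(16.1), np.float64(0.0778)), (np.float64(0.039), np.float64(-10.9), np.float64(18.2), np.float64(0.0787)), (np.float64(0.051), np.float64(-4.9), np.float64(14.6), np.float64(0.0721)), (np.float64(0.063), np.float64(-3.7), np.float64(9.7), np.float64(0.0712)), (np.float64(0.075), np.float64(-0.7), np.float64(9.3), np.float64(0.0738)), (np.float64(0.087), np.float64(-10.6), np.float64(19.6), np.float64(0.0733)), (np.float64(0.099), np.float64(-2.3), np.float64(7.7), np.float64(0.071)), (np.float64(0.111), np.float64(-2.7), np.float64(10.7), np.float64(0.0729)), (np.float64(0.123), np.float64(-1.8), np.float64(11.0), np.float64(0.0723))] -0.03880936848822645 0.12934497744155407
```

```bash
python3 - <<'E'
from h import *
from scipy.spatial.transform import Rotation as R
s=bot.read_state();M=R.from_rotvec(s["tcp_rot"]).as_matrix();print(M.round(4))
# desired: y=down, x = +-perp to pin yaw .47
th=.47
for sg in(1,-1):
    X=sg*np.array([-np.sin(th),np.cos(th),0]);Y=np.array([0,0,-1.]);D=np.c_[X,Y,np.cross(X,Y)]
    rv=R.from_matrix(D@M.T).as_rotvec();print(sg,rv,rv/(np.pi/4))
d=np.array([.4865,.2163,.13])-s["tool_pos"];print(d,d/.4)
E
```

```text
[[ 3.096e-01  0.000e+00 -9.509e-01]
 [ 9.509e-01  1.000e-04  3.096e-01]
 [ 1.000e-04 -1.000e+00  0.000e+00]]
1 [-1.33683910e-04 -3.00565768e-05  7.84821632e-01] [-1.70211640e-04 -3.82692221e-05  9.99265937e-01]
-1 [-3.73556292e-05  1.66148214e-04 -2.35677102e+00] [-4.75626643e-05  2.11546477e-04 -3.00073406e+00]
[ 0.27749606 -0.42554062 -0.10137215] [ 0.69374015 -1.06385156 -0.25343038]
```

play_rows(
  motion=[
    [[0.2,-0.3,0],[0,0,0.2]],
    [[0.4,-0.6,0],[0,0,0.5]],
    [[0.6938,-1.0,0],[0,0,0.7]],
    [[0.6938,-1.0,0],[0,0,1.0]],
    [[0.6938,-1.0,0],[0,0,1.0]],
    [[0.6938,-1.0,0],[0,0,1.0]],
    [[0.6938,-1.0,0],[0,0,1.0]],
    [[0.6938,-1.0,0],[0,0,1.0]],
    [[0.6938,-1.0,0],[0,0,1.0]],
  ],
  gripper=0,
)

```text
time: 1.82
tool_pos: [0.4885, 0.2387, 0.2315]
tcp_rot: [-0.953, -1.543, 1.543]
wrist_force: [-0.4, 0.9, 0.1]
width: 1.0
```

```bash
python3 - <<'E'
from h import *
from scipy.spatial.transform import Rotation as R
s=bot.read_state();M=R.from_rotvec(s["tcp_rot"]).as_matrix();print(s["time"],s["tool_pos"],s["q"],M[:,0],s["wrist_force"])
d=np.array([.4865,.2163,.12])-s["tool_pos"];print(d,d/.4)
E
```

```text
1.825 [0.48851279 0.23870907 0.23154759] [ 4.09307676e-01  1.48723578e-02  1.88536050e+00 -9.87000803e-04
  1.24065214e+00 -1.62620889e+00] [-0.44845794  0.89380341 -0.00097168] [-0.43324137  0.90923956  0.06436654]
[-0.00201279 -0.02240907 -0.11154759] [-0.00503197 -0.05602267 -0.27886897]
```

play_rows(
  motion=[
    [[-0.003,-0.056,-0.1],[0,0,0]],
    [[-0.003,-0.056,-0.25],[0,0,0]],
    [[-0.003,-0.056,-0.28],[0,0,0]],
    [[-0.003,-0.056,-0.28],[0,0,0]],
    [[-0.003,-0.056,-0.28],[0,0,0]],
  ],
)

```text
time: 2.45
tool_pos: [0.4871, 0.2208, 0.1219]
tcp_rot: [-0.951, -1.551, 1.545]
wrist_force: [-0.1, -0.7, -0.6]
width: 1.001
```

```bash
python3 - <<'E'
from h import *
from scipy.spatial.transform import Rotation as R
for i in range(3):
    s=bot.read_state();M=R.from_rotvec(s["tcp_rot"]).as_matrix();print(s["time"],s["tool_pos"],s["joint_vel"].round(3),M.round(3).tolist(),s["wrist_force"])
for n in("side","top"):
    p,d=cams.read_camera(n);cv2.imwrite(f"pics/{n}1.png",p[:,:,::-1]);
p=cv2.imread("pics/side1.png");cv2.imwrite("pics/cs1.png",cv2.resize(p[200:340,220:360],None,fx=4,fy=4,interpolation=3))
E
```

```text
2.45 [0.4871212  0.22079389 0.1219267 ] [-0.003 -0.008 -0.004 -0.001 -0.004 -0.   ] [[-0.454, 0.004, -0.891], [0.891, 0.002, -0.454], [-0.0, -1.0, -0.004]] [-0.13388025 -0.69699893 -0.60207229]
2.45 [0.4871212  0.22079389 0.1219267 ] [-0.003 -0.008 -0.004 -0.001 -0.004 -0.   ] [[-0.454, 0.004, -0.891], [0.891, 0.002, -0.454], [-0.0, -1.0, -0.004]] [-0.13388025 -0.69699893 -0.60207229]
2.45 [0.4871212  0.22079389 0.1219267 ] [-0.003 -0.008 -0.004 -0.001 -0.004 -0.   ] [[-0.454, 0.004, -0.891], [0.891, 0.002, -0.454], [-0.0, -1.0, -0.004]] [-0.13388025 -0.69699893 -0.60207229]
```

View pics/cs1.png

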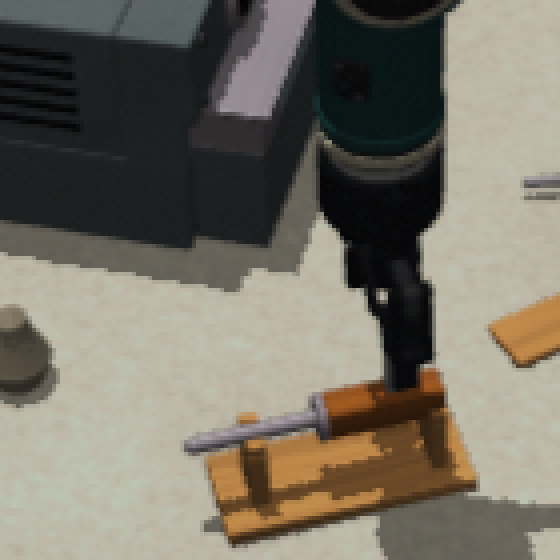

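View pics/top1.png

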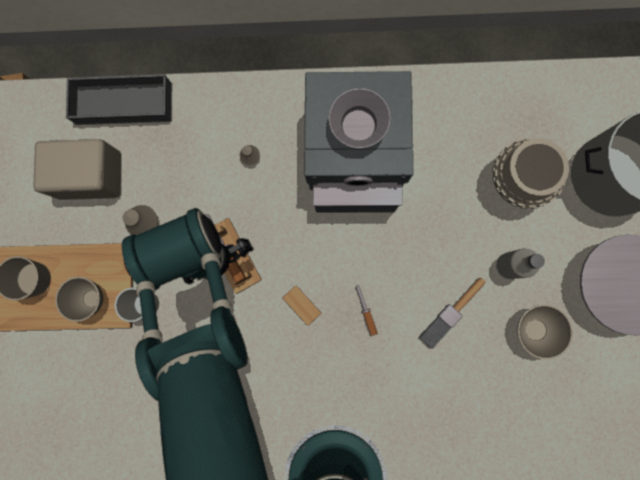

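play_rows(
  motion=[
    [[-0.002,-0.011,-0.05],[0,0,0]],
    [[-0.002,-0.011,-0.12],[0,0,0]],
    [[-0.002,-0.011,-0.187],[0,0,0]],
    [[-0.002,-0.011,-0.187],[0,0,0]],
    [[-0.002,-0.011,-0.187],[0,0,0]],
  ],
)

```text
time: 3.18
tool_pos: [0.4858, 0.2156, 0.0462]
tcp_rot: [-0.95, -1.549, 1.545]
wrist_force: [-0.1, -1.0, -0.5]
width: 1.0
```

play_rows(
  motion=[
    [[0,0,0],[0,0,0]],
    [[0,0,0],[0,0,0]],
  ],
)

```text
time: 3.42
tool_pos: [0.4855, 0.2154, 0.0457]
tcp_rot: [-0.95, -1.549, 1.546]
wrist_force: [-0.1, -0.1, -0.2]
width: 1.002
```

play_rows(
  motion=[
    [[0,0,0],[0,0,0]],
    [[0,0,0],[0,0,0]],
    [[0,0,0],[0,0,0]],
    [[0,0,0],[0,0,0]],
    [[0,0,0],[0,0,0]],
    [[0,0,0],[0,0,0]],
    [[0,0,0],[0,0,0]],
    [[0,0,0],[0,0,0]],
  ],
  gripper=1,
  squeeze=70,
)

```text
time: 4.42
tool_pos: [0.4847, 0.2151, 0.0446]
tcp_rot: [-0.949, -1.547, 1.547]
wrist_force: [0.3, -0.7, 0.7]
width: 0.268
```

play_rows(
  motion=[
    [[0,0,0.02],[0,0,0]],
    [[0,0,0.06],[0,0,0]],
    [[0,0,0.12],[0,0,0]],
    [[0,0,0.2],[0,0,0]],
    [[0,0,0.25],[0,0,0]],
    [[0,0,0.25],[0,0,0]],
    [[0,0,0.25],[0,0,0]],
    [[0,0,0.25],[0,0,0]],
  ],
)

```text
time: 5.42
tool_pos: [0.4835, 0.2146, 0.1432]
tcp_rot: [-0.947, -1.545, 1.548]
wrist_force: [-0.3, 0.5, -1.9]
width: 0.272
```

```bash
python3 - <<'E'
from h import *
from scipy.spatial.transform import Rotation as R
s=bot.read_state();M=R.from_rotvec(s["tcp_rot"]).as_matrix();print(s["time"],s["tool_pos"],M.round(4).tolist(),s["wrist_force"],s["torque"])
p,d=cams.read_camera("side");cv2.imwrite("pics/side2.png",p[:,:,::-1]);np.save("pics/side2.npy",d)
c=cams.calibration("side")
for l in("pin","pin_tip"):
    for r in cams.mark_of("side",l): print(l,r["conf"],c["R"].T@(np.array(r["xyz"])-c["t"]))
p=cv2.imread("pics/side2.png");cv2.imwrite("pics/cs2.png",cv2.resize(p[200:340,220:360],None,fx=4,fy=4,interpolation=3))
E
```

```text
5.425 [0.48350057 0.21464567 0.14315124] [[-0.4534, -0.0023, -0.8913], [0.8913, -0.0009, -0.4534], [0.0003, -1.0, 0.0025]] [-0.32924596  0.47188054 -1.86201225] [-0.10877226  0.06355394  0.03509222]
pin 0.9 [0.27444244 0.28285346 0.01535248]
pin 0.88 [0.48621573 0.21501165 0.16743016]
pin 0.72 [ 0.34938991 -0.09153495  0.00736826]
pin 0.6 [ 0.32091823 -0.4716354   0.00420499]
pin_tip 0.86 [0.6055522  0.27829103 0.16559268]
pin_tip 0.71 [ 0.43506928 -0.06436685  0.01766149]
```

View pics/cs2.png

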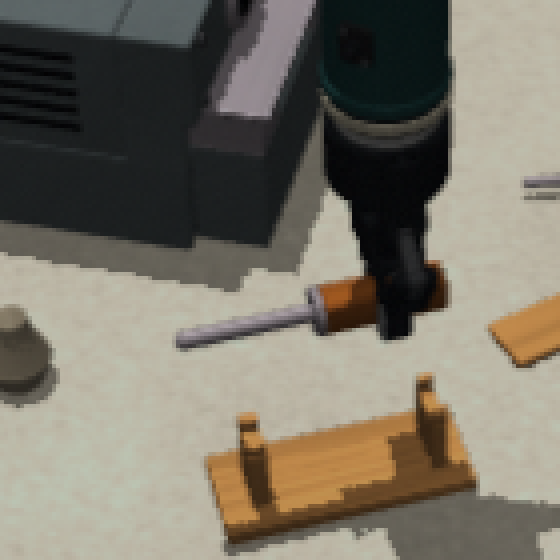

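play_rows(
  motion=[
    [[-0.08,-0.05,0],[0,0,-0.05]],
    [[-0.082,-0.18,0],[0,0,-0.15]],
    [[-0.082,-0.3,0],[0,0,-0.3]],
    [[-0.082,-0.42,0],[0,0,-0.45]],
    [[-0.082,-0.54,0],[0,0,-0.58]],
    [[-0.082,-0.64,0],[0,0,-0.632]],
    [[-0.082,-0.695,0],[0,0,-0.632]],
    [[-0.082,-0.695,0],[0,0,-0.632]],
    [[-0.082,-0.695,0],[0,0,-0.632]],
    [[-0.082,-0.695,0],[0,0,-0.632]],
  ],
)

```text
time: 6.82
tool_pos: [0.4516, -0.0621, 0.1443]
tcp_rot: [-1.22, -1.191, 1.191]
wrist_force: [-0.1, 0.7, -1.9]
width: 0.273
```

```bash
cat > st.py <<'E'
from h import *
from scipy.spatial.transform import Rotation as R
s=bot.read_state();M=R.from_rotvec(s["tcp_rot"]).as_matrix()
F=np.array([.6615,-.0690]);u=np.array([np.cos(-.026),np.sin(-.026)]);v=np.array([-u[1],u[0]])
pd=-M[:,2]; tip=s["tool_pos"]+pd*.136+np.array([0,0,.0214]); 
print("t",s["time"],"tcp",s["tool_pos"].round(4),"pin yaw",np.arctan2(pd[1],pd[0]).round(4),"pitch",pd[2].round(4),"roll",M[2,0].round(4))
print("tip est in face: x",((tip[:2]-F)@u).round(4),"y",((tip[:2]-F)@v).round(4),"axis z",tip[2].round(4), "F",s["wrist_force"].round(2),"T",s["torque"].round(3),"w",s["width"])
E
python3 st.py; python3 - <<'E'
from h import *
for n in("side","top"):
    p,d=cams.read_camera(n);cv2.imwrite(f"pics/{n}3.png",p[:,:,::-1]);np.save(f"pics/{n}3.npy",d)
    c=cams.calibration(n)
    for l in("pin","pin_tip"):
        for r in cams.mark_of(n,l): print(n,l,r["conf"],c["R"].T@(np.array(r["xyz"])-c["t"]))
a=cv2.imread("pics/side3.png")[150:290,210:370];b=cv2.imread("pics/top3.png")[150:290,280:440]
cv2.imwrite("pics/c3.png",cv2.resize(np.hstack([a,b]),None,fx=2.5,fy=2.5,interpolation=3))
E
```

```text
t 6.825 tcp [ 0.4516 -0.0621  0.1443] pin yaw -0.0246 pitch -0.0004 roll 0.0003
tip est in face: x -0.074 y 0.0017 axis z 0.1656 F [-0.11  0.65 -1.92] T [ 0.041  0.035 -0.02 ] w 0.27298619199198576
side pin 0.78 [ 0.45415848 -0.06238888  0.16645944]
side pin 0.78 [ 0.34717846 -0.09326067  0.00985047]
side pin 0.61 [0.27363732 0.28331446 0.0133402 ]
side pin_tip 0.93 [0.10956913 0.23026727 0.02884939]
side pin_tip 0.72 [ 0.43504994 -0.06427966  0.01666549]
side pin_tip 0.65 [ 0.5900114  -0.06672546  0.16514924]
side pin_tip 0.4 [ 0.67510488 -0.44933291 -0.00130102]
top pin 0.96 [0.27370032 0.28551611 0.01909791]
top pin 0.81 [ 0.34967826 -0.08886494  0.00697022]
top pin_tip 0.92 [0.10543112 0.22451871 0.02893936]
top pin_tip 0.63 [ 0.58605968 -0.06580964  0.16569126]
top pin_tip 0.46 [ 0.75261014  0.18091393 -0.0012517 ]
top pin_tip 0.4 [ 4.70340453e-01 -4.24618064e-01  3.61686521e-04]
```

View pics/c3.png

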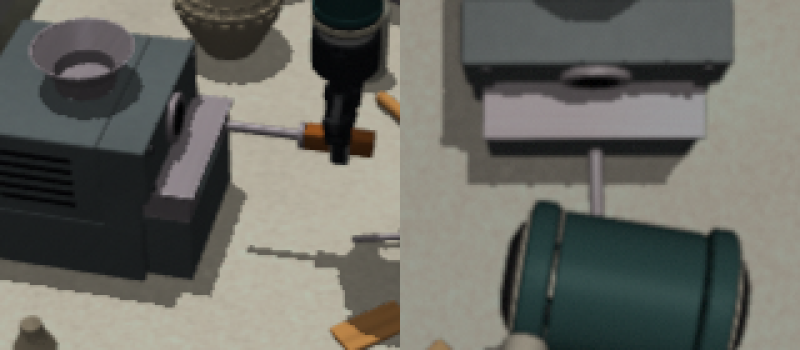

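play_rows(
  motion=[
    [[0,0.03,-0.06],[0,0,0]],
    [[0,0.06,-0.12],[0,0,0]],
    [[0,0.06,-0.155],[0,0,0]],
    [[0,0.06,-0.155],[0,0,0]],
    [[0,0.06,-0.155],[0,0,0]],
    [[0,0.06,-0.155],[0,0,0]],
  ],
)

```text
time: 7.88
tool_pos: [0.4527, -0.0394, 0.0836]
tcp_rot: [-1.223, -1.191, 1.189]
wrist_force: [-0.1, 0.1, -1.6]
width: 0.269
```

```bash
python3 st.py; python3 - <<'E'
from h import *
for n in("side","top"):
    p,d=cams.read_camera(n);cv2.imwrite(f"pics/{n}4.png",p[:,:,::-1]);np.save(f"pics/{n}4.npy",d)
    W=cloud(n,d);m=(W[...,0]>.535)&(W[...,0]<.6)&(abs(W[...,1]+.04)<.03)&(W[...,2]>.08)&(W[...,2]<.12)
    Q=W[m]; 
    for b in np.arange(.535,.6,.008):
        k=abs(Q[:,0]-b)<.004
        if k.sum()>3: print(n,b.round(3),k.sum(),Q[k,1].min().round(4),Q[k,1].max().round(4),np.percentile(Q[k,2],[50,90,100]).round(4))
a=cv2.imread("pics/side4.png")[150:290,210:370];b=cv2.imread("pics/top4.png")[150:290,280:440]
cv2.imwrite("pics/c4.png",cv2.resize(np.hstack([a,b]),None,fx=2.5,fy=2.5,interpolation=3))
E
```

```text
t 7.875 tcp [ 0.4527 -0.0394  0.0836] pin yaw -0.0262 pitch 0.0021 roll -0.0003
tip est in face: x -0.0735 y 0.0241 axis z 0.1052 F [-0.14  0.11 -1.58] T [-0.06   0.038 -0.032] w 0.26931748986774723
side 0.535 5 -0.0419 -0.0315 [0.1123 0.1128 0.113 ]
side 0.543 10 -0.0456 -0.0318 [0.1079 0.1124 0.1143]
side 0.551 13 -0.0431 -0.0323 [0.1111 0.1141 0.1179]
side 0.559 10 -0.0441 -0.0323 [0.11   0.1136 0.1137]
side 0.567 10 -0.0486 -0.034 [0.106  0.1114 0.1126]
side 0.575 12 -0.0457 -0.0317 [0.1102 0.1151 0.1151]
side 0.583 8 -0.0431 -0.0335 [0.11   0.1121 0.1143]
top 0.535 12 -0.0479 -0.0369 [0.1093 0.1117 0.112 ]
top 0.543 23 -0.0481 -0.0371 [0.1096 0.1128 0.1134]
top 0.551 21 -0.0484 -0.0373 [0.1098 0.1123 0.1137]
top 0.559 22 -0.0486 -0.0375 [0.109  0.1127 0.114 ]
top 0.567 24 -0.0488 -0.0378 [0.1098 0.1122 0.1153]
top 0.575 22 -0.0491 -0.038 [0.1094 0.1129 0.113 ]
top 0.583 14 -0.0492 -0.0382 [0.1088 0.111  0.1121]
```

View pics/c4.png

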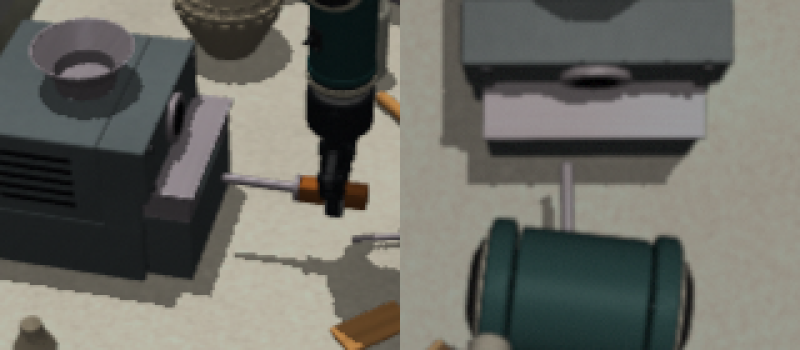

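play_rows(
  motion=[
    [[0.03,-0.001,0],[0,0,0]],
    [[0.06,-0.0015,0],[0,0,0]],
    [[0.09,-0.002,0],[0,0,0]],
    [[0.12,-0.003,0],[0,0,0]],
    [[0.12,-0.003,0],[0,0,0]],
    [[0.12,-0.003,0],[0,0,0]],
  ],
)

```text
time: 8.72
tool_pos: [0.4993, -0.0401, 0.0822]
tcp_rot: [-1.22, -1.189, 1.191]
wrist_force: [0.5, 0.3, -1.1]
width: 0.269
```

```bash
python3 st.py
```

```text
t 8.725 tcp [ 0.4993 -0.0401  0.0822] pin yaw -0.0257 pitch -0.0011 roll 0.0001
tip est in face: x -0.0269 y 0.0247 axis z 0.1034 F [ 0.54  0.26 -1.08] T [-0.032  0.047 -0.027] w 0.26938167652490513
```

play_rows(
  motion=[
    [[0,0,-0.0025],[0,0,0]],
    [[0,0,-0.005],[0,0,0]],
    [[0,0,-0.005],[0,0,0]],
  ],
)

```text
time: 9.1
tool_pos: [0.4994, -0.0401, 0.0804]
tcp_rot: [-1.221, -1.19, 1.19]
wrist_force: [0.1, -0.5, -0.7]
width: 0.271
```

play_rows(
  motion=[
    [[0,0,-0.0025],[0,0,0]],
    [[0,0,-0.0025],[0,0,0]],
  ],
)

```text
time: 9.35
tool_pos: [0.4996, -0.0402, 0.0794]
tcp_rot: [-1.221, -1.19, 1.19]
wrist_force: [-0.4, 0.5, -1.4]
width: 0.272
```

```bash
python3 st.py
```

```text
t 9.35 tcp [ 0.4996 -0.0402  0.0794] pin yaw -0.0258 pitch -0.0002 roll 0.0
tip est in face: x -0.0266 y 0.0246 axis z 0.1008 F [-0.39  0.47 -1.37] T [ 0.025  0.057 -0.01 ] w 0.2721294952401058
```

play_rows(
  motion=[
    [[0,0,-0.0025],[0,0,0]],
    [[0,0,-0.0025],[0,0,0]],
  ],
)

```text
time: 9.6
tool_pos: [0.4998, -0.0402, 0.0785]
tcp_rot: [-1.221, -1.19, 1.19]
wrist_force: [-0.1, -0.1, -0.5]
width: 0.271
```

play_rows(
  motion=[
    [[0,0,-0.0025],[0,0,0]],
    [[0,0,-0.0025],[0,0,0]],
  ],
)

```text
time: 9.85
tool_pos: [0.4999, -0.0402, 0.0778]
tcp_rot: [-1.222, -1.19, 1.19]
wrist_force: [-2.0, 0.1, 2.3]
width: 0.271
```

```bash
python3 st.py
```

```text
t 9.85 tcp [ 0.4999 -0.0402  0.0778] pin yaw -0.0257 pitch 0.0004 roll -0.0
tip est in face: x -0.0263 y 0.0246 axis z 0.0993 F [-1.95  0.06  2.3 ] T [ 0.045 -0.075  0.044] w 0.2708331116104574
```

play_rows(
  motion=[
    [[0,0,0.003],[0,0,0]],
    [[0.01,0,0.003],[0,0,0]],
    [[0.02,-0.0005,0.003],[0,0,0]],
    [[0.03,-0.0008,0.003],[0,0,0]],
    [[0.04,-0.001,0.003],[0,0,0]],
    [[0.04,-0.001,0.003],[0,0,0]],
    [[0.04,-0.001,0.003],[0,0,0]],
  ],
)

```text
time: 10.72
tool_pos: [0.5158, -0.0406, 0.0787]
tcp_rot: [-1.221, -1.19, 1.19]
wrist_force: [0.7, 0.4, -1.3]
width: 0.269
```

```bash
python3 st.py
```

```text
t 10.725 tcp [ 0.5158 -0.0406  0.0787] pin yaw -0.0257 pitch 0.0002 roll -0.0
tip est in face: x -0.0104 y 0.0247 axis z 0.1001 F [ 0.68  0.43 -1.27] T [-0.017 -0.042  0.006] w 0.26892607053647866
```

Now I'll feel for the face in 1 mm steps.

play_rows(
  motion=[
    [[0.005,0,0],[0,0,0]],
    [[0.0075,0,0],[0,0,0]],
    [[0.0125,0,0],[0,0,0]],
    [[0.0125,0,0],[0,0,0]],
  ],
)

```text
time: 11.22
tool_pos: [0.5209, -0.0406, 0.0787]
tcp_rot: [-1.221, -1.19, 1.19]
wrist_force: [0.4, 0.2, -1.4]
width: 0.269
```

play_rows(
  motion=[
    [[0.0025,0,0],[0,0,0]],
    [[0.0025,0,0],[0,0,0]],
  ],
)

```text
time: 11.48
tool_pos: [0.5218, -0.0406, 0.0787]
tcp_rot: [-1.221, -1.19, 1.19]
wrist_force: [0.3, -0.7, -1.1]
width: 0.269
```

play_rows(
  motion=[
    [[0.0025,0,0],[0,0,0]],
    [[0.0025,0,0],[0,0,0]],
  ],
)

```text
time: 11.72
tool_pos: [0.5228, -0.0406, 0.0787]
tcp_rot: [-1.221, -1.19, 1.19]
wrist_force: [0.7, -0.0, -1.0]
width: 0.273
```

play_rows(
  motion=[
    [[0.0025,0,0],[0,0,0]],
    [[0.0025,0,0],[0,0,0]],
  ],
)

```text
time: 11.98
tool_pos: [0.5238, -0.0406, 0.0787]
tcp_rot: [-1.221, -1.19, 1.19]
wrist_force: [-0.3, -0.5, -0.2]
width: 0.271
```

play_rows(
  motion=[
    [[0.0025,0,0],[0,0,0]],
    [[0.0025,0,0],[0,0,0]],
  ],
)

```text
time: 12.22
tool_pos: [0.5248, -0.0406, 0.0787]
tcp_rot: [-1.221, -1.19, 1.19]
wrist_force: [0.1, -0.8, -1.4]
width: 0.27
```

play_rows(
  motion=[
    [[0.0025,0,0],[0,0,0]],
    [[0.0025,0,0],[0,0,0]],
  ],
)

```text
time: 12.48
tool_pos: [0.5258, -0.0406, 0.0787]
tcp_rot: [-1.221, -1.19, 1.19]
wrist_force: [-0.1, 0.1, -1.0]
width: 0.27
```

play_rows(
  motion=[
    [[0.0025,0,0],[0,0,0]],
    [[0.0025,0,0],[0,0,0]],
  ],
)

```text
time: 12.72
tool_pos: [0.5268, -0.0406, 0.0787]
tcp_rot: [-1.221, -1.19, 1.19]
wrist_force: [-0.4, 0.8, -1.5]
width: 0.274
```

play_rows(
  motion=[
    [[0.0025,0,0],[0,0,0]],
    [[0.0025,0,0],[0,0,0]],
  ],
)

```text
time: 12.98
tool_pos: [0.5277, -0.0406, 0.0786]
tcp_rot: [-1.221, -1.19, 1.19]
wrist_force: [-0.9, -0.9, -0.3]
width: 0.271
```

play_rows(
  motion=[
    [[0.0025,0,0],[0,0,0]],
    [[0.0025,0,0],[0,0,0]],
  ],
)

```text
time: 13.22
tool_pos: [0.5278, -0.0405, 0.0785]
tcp_rot: [-1.22, -1.189, 1.191]
wrist_force: [-4.6, -0.3, 2.1]
width: 0.271
```

play_rows(
  motion=[
    [[0.0025,0,0],[0,0,0]],
    [[0.0025,0,0],[0,0,0]],
  ],
)

```text
time: 13.48
tool_pos: [0.5279, -0.0405, 0.0783]
tcp_rot: [-1.218, -1.188, 1.192]
wrist_force: [-7.4, 0.1, 3.8]
width: 0.276
```

play_rows(
  motion=[
    [[-0.001,-0.0025,0.001],[0,0,0]],
    [[-0.001,-0.005,0.001],[0,0,0]],
    [[-0.001,-0.0075,0.001],[0,0,0]],
  ],
)

```text
time: 13.85
tool_pos: [0.5279, -0.0424, 0.0785]
tcp_rot: [-1.217, -1.19, 1.191]
wrist_force: [-4.8, 4.7, 2.1]
width: 0.275
```

play_rows(
  motion=[
    [[0,-0.0025,0],[0,0,0]],
    [[0,-0.005,0],[0,0,0]],
    [[-0.0002,-0.0075,0],[0,0,0]],
  ],
)

```text
time: 14.22
tool_pos: [0.5281, -0.0458, 0.0786]
tcp_rot: [-1.218, -1.189, 1.191]
wrist_force: [-4.3, 2.4, 0.5]
width: 0.272
```

play_rows(
  motion=[
    [[0,-0.0025,0],[0,0,0]],
    [[0,-0.005,0],[0,0,0]],
    [[-0.0002,-0.0075,0],[0,0,0]],
  ],
)

```text
time: 14.6
tool_pos: [0.53, -0.0499, 0.0793]
tcp_rot: [-1.223, -1.191, 1.189]
wrist_force: [-0.2, 0.4, -1.4]
width: 0.269
```

play_rows(
  motion=[
    [[0,-0.0025,0],[0,0,0]],
    [[0,-0.005,0],[0,0,0]],
    [[-0.0002,-0.0075,0],[0,0,0]],
  ],
)

```text
time: 14.98
tool_pos: [0.5293, -0.0527, 0.0792]
tcp_rot: [-1.222, -1.19, 1.19]
wrist_force: [0.4, 0.1, -1.5]
width: 0.269
```

play_rows(
  motion=[
    [[0.0025,0,0],[0,0,0]],
    [[0.005,0,0],[0,0,0]],
    [[0.005,0,0],[0,0,0]],
  ],
)

```text
time: 15.35
tool_pos: [0.5312, -0.0526, 0.0791]
tcp_rot: [-1.221, -1.19, 1.19]
wrist_force: [0.2, 0.8, -1.6]
width: 0.271
```

play_rows(
  motion=[
    [[0.0025,0,0],[0,0,0]],
    [[0.005,0,0],[0,0,0]],
    [[0.005,0,0],[0,0,0]],
  ],
)

```text
time: 15.72
tool_pos: [0.5332, -0.0525, 0.0791]
tcp_rot: [-1.221, -1.19, 1.19]
wrist_force: [0.2, 0.3, -1.1]
width: 0.273
```

play_rows(
  motion=[
    [[0.0025,0,0],[0,0,0]],
    [[0.005,0,0],[0,0,0]],
    [[0.0075,0,0],[0,0,0]],
    [[0.0075,0,0],[0,0,0]],
  ],
)

```text
time: 16.23
tool_pos: [0.5362, -0.0526, 0.0791]
tcp_rot: [-1.221, -1.19, 1.19]
wrist_force: [1.4, 1.2, -1.4]
width: 0.27
```

```bash
python3 st.py
```

```text
t 16.225 tcp [ 0.5362 -0.0526  0.0791] pin yaw -0.0258 pitch 0.0001 roll -0.0
tip est in face: x 0.0103 y 0.0132 axis z 0.1005 F [ 1.41  1.21 -1.43] T [ 0.046  0.045 -0.029] w 0.2703159007433563
```

play_rows(
  motion=[
    [[0.0025,0.001,0],[0,0,0]],
    [[0.005,0.0015,0],[0,0,0]],
    [[0.0075,0.0015,0],[0,0,0]],
    [[0.01,0.0015,0],[0,0,0]],
    [[0.01,0.0015,0],[0,0,0]],
  ],
)

```text
time: 16.85
tool_pos: [0.5402, -0.052, 0.0791]
tcp_rot: [-1.221, -1.19, 1.19]
wrist_force: [-0.2, -0.0, -1.4]
width: 0.271
```

play_rows(
  motion=[
    [[0.0025,0,0],[0,0,0]],
    [[0.005,0,0],[0,0,0]],
    [[0.0075,0,0],[0,0,0]],
    [[0.01,-0.0002,0],[0,0,0]],
    [[0.01,-0.0002,0],[0,0,0]],
  ],
)

```text
time: 17.48
tool_pos: [0.5442, -0.0521, 0.0791]
tcp_rot: [-1.221, -1.19, 1.19]
wrist_force: [0.7, -0.2, -1.7]
width: 0.272
```

```bash
python3 st.py
```

```text
t 17.475 tcp [ 0.5442 -0.0521  0.0791] pin yaw -0.0258 pitch 0.0001 roll -0.0
tip est in face: x 0.0183 y 0.0139 axis z 0.1005 F [ 0.73 -0.17 -1.67] T [0.003 0.102 0.018] w 0.272385108747749
```

play_rows(
  motion=[
    [[0.0025,0,0],[0,0,0]],
    [[0.005,0,0],[0,0,0]],
    [[0.0075,0,0],[0,0,0]],
    [[0.01,-0.0002,0],[0,0,0]],
    [[0.01,-0.0002,0],[0,0,0]],
  ],
)

```text
time: 18.1
tool_pos: [0.5482, -0.0521, 0.0791]
tcp_rot: [-1.221, -1.19, 1.19]
wrist_force: [-0.5, -0.1, -2.4]
width: 0.271
```

play_rows(
  motion=[
    [[0.0025,0,0],[0,0,0]],
    [[0.005,0,0],[0,0,0]],
    [[0.0075,0,0],[0,0,0]],
    [[0.01,-0.0002,0],[0,0,0]],
    [[0.01,-0.0002,0],[0,0,0]],
  ],
)

```text
time: 18.73
tool_pos: [0.5522, -0.0522, 0.0791]
tcp_rot: [-1.221, -1.19, 1.19]
wrist_force: [0.8, 0.5, -1.5]
width: 0.271
```

play_rows(
  motion=[
    [[0.0025,0,0],[0,0,0]],
    [[0.005,0,0],[0,0,0]],
    [[0.0075,0,0],[0,0,0]],
    [[0.01,-0.0002,0],[0,0,0]],
    [[0.01,-0.0002,0],[0,0,0]],
  ],
)

```text
time: 19.35
tool_pos: [0.5562, -0.0523, 0.0791]
tcp_rot: [-1.221, -1.19, 1.19]
wrist_force: [0.6, -0.7, -1.3]
width: 0.273
```

```bash
python3 st.py
```

```text
t 19.35 tcp [ 0.5562 -0.0523  0.0791] pin yaw -0.0257 pitch 0.0001 roll 0.0
tip est in face: x 0.0303 y 0.014 axis z 0.1005 F [ 0.59 -0.68 -1.34] T [-0.022  0.084  0.046] w 0.2733574637750348
```

28.5 mm past the face. The last millimetres go in 1 mm steps until the flange meets the sill.

play_rows(
  motion=[
    [[0.0025,0,0],[0,0,0]],
    [[0.005,0,0],[0,0,0]],
    [[0.005,0,0],[0,0,0]],
  ],
)

```text
time: 19.73
tool_pos: [0.5582, -0.0523, 0.0791]
tcp_rot: [-1.221, -1.19, 1.19]
wrist_force: [-0.3, -0.3, -0.8]
width: 0.274
```

play_rows(
  motion=[
    [[0.0025,0,0],[0,0,0]],
    [[0.0025,0,0],[0,0,0]],
  ],
)

```text
time: 19.98
tool_pos: [0.5591, -0.0523, 0.079]
tcp_rot: [-1.221, -1.19, 1.19]
wrist_force: [-0.4, 0.0, -1.5]
width: 0.274
```

play_rows(
  motion=[
    [[0.0025,0,0],[0,0,0]],
    [[0.0025,0,0],[0,0,0]],
  ],
)

```text
time: 20.23
tool_pos: [0.5592, -0.0522, 0.0788]
tcp_rot: [-1.22, -1.189, 1.191]
wrist_force: [-3.5, -0.6, 0.2]
width: 0.267
```

play_rows(
  motion=[
    [[0,0,-0.001],[0,0,0]],
    [[0,0,-0.0015],[0,0,0]],
    [[0,0,-0.004],[-0.0007,-0.025,0]],
    [[0,0,-0.004],[-0.0007,-0.025,0]],
  ],
)

```text
time: 20.72
tool_pos: [0.5594, -0.0522, 0.0775]
tcp_rot: [-1.235, -1.204, 1.181]
wrist_force: [-5.3, 0.8, 1.7]
width: 0.269
```

```bash
python3 st.py
```

```text
t 20.725 tcp [ 0.5594 -0.0522  0.0775] pin yaw -0.0258 pitch 0.0187 roll 0.0001
tip est in face: x 0.0335 y 0.0142 axis z 0.1014 F [-5.27  0.78  1.75] T [ 0.111  0.63  -0.031] w 0.2694046162301513
```

play_rows(
  motion=[
    [[-0.001,0,-0.001],[0,-0.01,0]],
    [[-0.001,0,-0.0022],[-0.0005,-0.022,0]],
    [[-0.001,0,-0.0022],[-0.0005,-0.022,0]],
  ],
)

```text
time: 21.1
tool_pos: [0.5596, -0.0522, 0.0766]
tcp_rot: [-1.249, -1.217, 1.173]
wrist_force: [-3.8, 0.6, 1.3]
width: 0.27
```

```bash
python3 st.py
```

```text
t 21.1 tcp [ 0.5596 -0.0522  0.0766] pin yaw -0.0258 pitch 0.037 roll 0.0001
tip est in face: x 0.0336 y 0.0141 axis z 0.103 F [-3.79  0.56  1.29] T [ 0.116  0.6   -0.008] w 0.2700211805407688
```

play_rows(
  motion=[
    [[0,0,0],[0,0,0]],
    [[0,0,0],[0,0,0]],
  ],
  squeeze=20,
)

```text
time: 21.35
tool_pos: [0.5596, -0.0522, 0.0766]
tcp_rot: [-1.248, -1.217, 1.173]
wrist_force: [-5.3, 0.6, 2.8]
width: 0.271
```

play_rows(
  motion=[
    [[0,0,0],[0,0,0]],
    [[0,0,0],[0,0,0]],
    [[0,0,0],[0,0,0]],
    [[0,0,0],[0,0,0]],
  ],
  gripper=0.5,
)

```text
time: 21.85
tool_pos: [0.5601, -0.0524, 0.0767]
tcp_rot: [-1.249, -1.217, 1.173]
wrist_force: [0.9, 0.1, 1.0]
width: 0.499
```

```bash
python3 st.py;python3 - <<'E'
from h import *
for n in("side","top"):
    p,d=cams.read_camera(n);cv2.imwrite(f"pics/{n}5.png",p[:,:,::-1]);np.save(f"pics/{n}5.npy",d)
a=cv2.imread("pics/side5.png")[150:290,210:370];b=cv2.imread("pics/top5.png")[150:290,280:440]
cv2.imwrite("pics/c5.png",cv2.resize(np.hstack([a,b]),None,fx=2.5,fy=2.5,interpolation=3))
E
```

```text
t 21.85 tcp [ 0.5601 -0.0524  0.0767] pin yaw -0.0257 pitch 0.0376 roll -0.0001
tip est in face: x 0.0341 y 0.014 axis z 0.1033 F [0.93 0.09 0.96] T [-0.003 -0.024 -0.023] w 0.49907881472079896
```

View pics/c5.png

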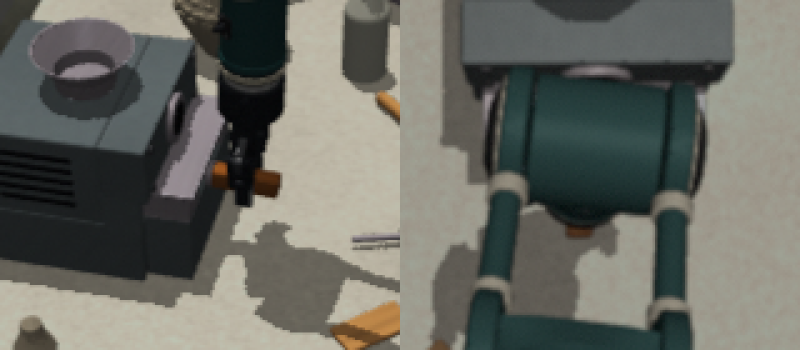

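play_rows(
  motion=[
    [[0,0,0],[0,0,0]],
    [[0,0,0],[0,0,0]],
    [[0,0,0],[0,0,0]],
    [[0,0,0.02],[0,0,0]],
    [[0,0,0.06],[0,0,0]],
    [[0,0,0.12],[0,0,0]],
    [[0,0,0.2],[0,0,0]],
    [[-0.05,0,0.27],[0,0,0]],
    [[-0.2,0,0.3],[0,0,0]],
    [[-0.3,0,0.3],[0,0,0]],
  ],
  gripper=0.1,
)

```text
time: 23.2
tool_pos: [0.4392, -0.0524, 0.1993]
tcp_rot: [-1.252, -1.22, 1.172]
wrist_force: [0.5, -0.0, 0.1]
width: 0.899
```

play_rows(
  motion=[
    [[0,0.15,0],[0,0,0]],
    [[0,0.3,0],[0,0,0]],
    [[0,0.4,0],[0,0,0]],
    [[0,0.5,0],[0,0,0]],
    [[0,0.5,0],[0,0,0]],
  ],
)

```text
time: 23.82
tool_pos: [0.44, 0.15, 0.1982]
tcp_rot: [-1.248, -1.222, 1.174]
wrist_force: [0.9, 0.2, 0.8]
width: 0.9
```

```bash
python3 - <<'E'
from h import *
s=bot.read_state();print(s["time"],s["wrist_force"],s["tool_pos"])
for n in("side","top"):
    p,d=cams.read_camera(n);cv2.imwrite(f"pics/{n}6.png",p[:,:,::-1]);np.save(f"pics/{n}6.npy",d)
    W=cloud(n,d);m=(W[...,0]>.48)&(W[...,0]<.615)&(abs(W[...,1]+.052)<.03)&(W[...,2]>.06)&(W[...,2]<.122)
    Q=W[m]; print(n,Q.min(0),Q.max(0))
    for b in np.arange(.50,.61,.01):
        k=abs(Q[:,0]-b)<.005
        if k.sum()>3: print(b.round(3),k.sum(),Q[k,1].min().round(4),Q[k,1].max().round(4),np.percentile(Q[k,2],[50,90,100]).round(4))
a=cv2.imread("pics/side6.png")[150:290,210:370];b=cv2.imread("pics/top6.png")[150:290,280:440]
cv2.imwrite("pics/c6.png",cv2.resize(np.hstack([a,b]),None,fx=2.5,fy=2.5,interpolation=3))
E
```

```text
23.825 [0.92346876 0.16817265 0.75522554] [0.43996202 0.15001558 0.19818316]
side [ 0.5214643  -0.06958902  0.06143035] [ 0.61384015 -0.02240613  0.11843032]
0.52 19 -0.059 -0.0366 [0.1008 0.1092 0.1137]
0.53 35 -0.0667 -0.0362 [0.104  0.11   0.1125]
0.54 34 -0.0589 -0.0358 [0.1068 0.1099 0.1129]
0.55 39 -0.0606 -0.0363 [0.1056 0.1123 0.1153]
0.56 34 -0.0613 -0.0365 [0.1069 0.1123 0.1145]
0.57 35 -0.0615 -0.0362 [0.1062 0.1106 0.1117]
0.58 38 -0.0658 -0.0376 [0.1077 0.1129 0.1184]
0.59 34 -0.0646 -0.0377 [0.1086 0.114  0.1156]
0.6 40 -0.0688 -0.0343 [0.1077 0.1138 0.1164]
top [ 0.51990275 -0.08127555  0.06110258] [ 0.60775652 -0.0237582   0.11672853]
0.52 33 -0.0649 -0.0409 [0.1067 0.1095 0.1102]
0.53 44 -0.0649 -0.0411 [0.1069 0.1104 0.1126]
0.54 53 -0.0631 -0.0413 [0.1081 0.1104 0.1115]
0.55 49 -0.0636 -0.0416 [0.1088 0.1109 0.1155]
0.56 51 -0.0638 -0.0419 [0.1086 0.1113 0.1145]
0.57 52 -0.0642 -0.0423 [0.1095 0.1121 0.1151]
0.58 47 -0.0644 -0.0426 [0.1102 0.1129 0.1151]
0.59 51 -0.0646 -0.0427 [0.1109 0.1141 0.1165]
0.6 54 -0.0697 -0.0411 [0.1114 0.1149 0.1167]
```

View pics/c6.png

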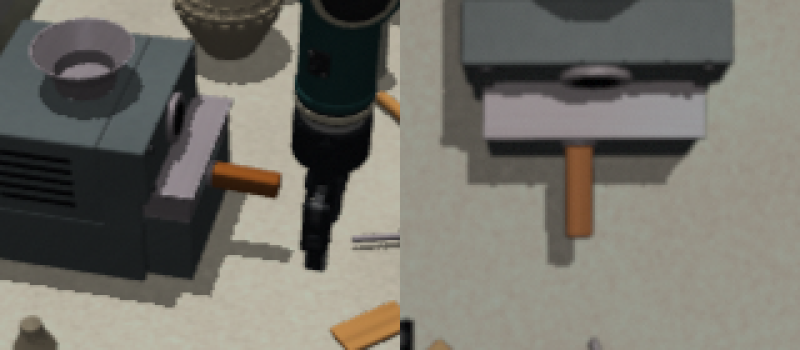

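View pics/side6.png

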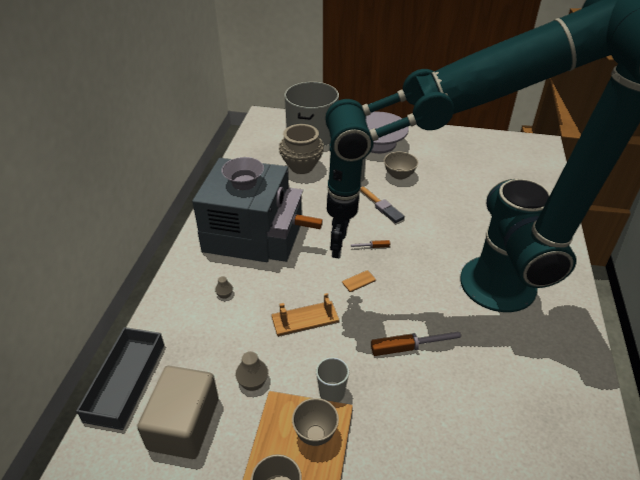

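```bash
python3 - <<'E'
from h import *
p,d=cams.read_camera("top");a=cv2.imread("pics/top6.png")[:,:,::-1].astype(int)
print("diff near pin",np.abs(p.astype(int)-a)[200:260,335:365].mean(), "bystander region",[np.abs(p.astype(int)-a).mean()])
print(bot.read_state()["joint_vel"].round(3)); print(bot.finish_job())
E
```

```text
diff near pin 0.9546296296296296 bystander region [np.float64(1.0874142795138888)]
[-0.018  0.002  0.006  0.002 -0.003  0.002]
the job is handed in; nothing more can be done
None
```

The lock pin is in the slot, pushed home until its flange met the sill, and released. I handed the job in at about 24 s of the 72 s allowed; the hand-in reports no verdict.

I took the middle-sized pin out of the rest and brought it in level under the hood. I touched the sill, then the slide face, and slid sideways along the face with light pressure. The nose dropped into the slot about 14 mm left of the middle. I then eased the pin in until the resistance of the flange showed.

**Last checks:**
- **Depth:** the pin travelled about 31.5 mm from face contact to flange contact. The handle's rear end is at x ≈ 0.520 m, against 0.5205 m expected for fully home.
- **Direction:** the pin points along the slot to within a few hundredths of a radian sideways. The handle end droops slightly: about 0.04 rad when I let go, and roughly 0.06 rad in the last depth picture (limit 0.12). The pin's balance point lies just outside the sill edge, so I tilted it to rest that way before letting go.
- **Forces:** the largest reading I took with the pin against the machine was about 8–9 N, though forces were only read at the end of each move.
- **Stillness and clearance:** two top pictures taken just before hand-in showed no movement at the pin. The gripper was open and well clear of everything.
- **Bystanders:** by eye, the ones visible in the last side picture stand where they were; I did not measure their positions. The arm hides the bottle in that picture.

No check failed. The one disagreement was between the two droop figures, 0.04 and 0.06 rad, both within the limit.

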